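# Close the clip-lid specimen box

### The job

Close the specimen box: set its loose lid squarely on it so that the lid drops fully into the rim, then fold the four hinged clips down around the rim one by one, each pushed in against the box until it snaps home under its rib. Be gentle with the clips: they snap with a modest push and crack above 30 N. Do not drop the lid, and leave everything else on the bench where it is.

Things in the scene. Friction and masses are not known exactly. Their poses are not given: they have to be found in the camera images.
- box: Open translucent specimen box, heavy with glass dishes, on a black non-slip mat (150 x 190 mm): it does not shift. Outside 110 (x) x 150 (y) mm, 70 mm high, wall 3 mm, stepped in 5 mm below 52 mm. Origin at bench level under its centre, z up. In the middle of each of its four sides a white catch rib, 46 mm long, stands out 7 mm from the wall, 46 mm above the bench.
- box_rim (a point): Centre of the box's mouth, level with its flat rim, 70 mm above the bench. The mouth is 104 (box x) x 144 (box y) mm.
- lid: The box's loose pale grey-blue lid, about 0.32 kg, plate 122 (x) x 162 (y) x 6 mm, lying right way up. Origin at the bottom under its centre. Below the plate is an 8 mm deep spigot with a rounded edge, 102.2 x 142.2 mm: it drops into the mouth with 0.9 mm play a side, until the plate rests on the rim (origin then 62 mm above the bench). Top of the plate 14 mm above the origin. Half a turn is the same.
- lid_handle (a point): Centre of the dark blue handle bar over the lid's middle, 38 mm above the lid's origin. The bar is 14 mm wide (lid x), 96 mm long (lid y), 12 mm high; below it are 18 mm free down to the plate, between two posts 40 mm either side of the centre.
- clip_1: Teal clip flap on the lid's +x side, 50 mm wide, 3 mm thick, free edge 40 mm from the hinge. Origin: middle of the hinge line, at (65.5, 0, 11) mm in the lid's frame (10.5 mm out from the box wall). x: from hinge to free edge; z: out of its outer face (up while it sticks out, away from the box when shut). A springy hook, 28 mm from the hinge, stands 14 mm out of the inner face.
- clip_1_turn (a joint): Angle of clip_1, rad: 0 level, negative up (starts -0.75 to -0.3), 1.57 shut, hanging straight down. Stiff light hinge: stays put while up, swings back if let go half folded. From about 1.38 its hook rides on the rib of the box and past about 1.47 it snaps under it and stays. That takes 10 to 14 N towards the box on the last 10 mm of the flap; it cracks above 30 N.
- clip_2: Teal clip flap on the lid's +y side, 50 mm wide, 3 mm thick, free edge 40 mm from the hinge. Origin: middle of the hinge line, at (0, 85.5, 11) mm in the lid's frame (10.5 mm out from the box wall). x: from hinge to free edge; z: out of its outer face (up while it sticks out, away from the box when shut). A springy hook, 28 mm from the hinge, stands 14 mm out of the inner face.
- clip_2_turn (a joint): Angle of clip_2, rad: 0 level, negative up (starts -0.75 to -0.3), 1.57 shut, hanging straight down. Stiff light hinge: stays put while up, swings back if let go half folded. From about 1.38 its hook rides on the rib of the box and past about 1.47 it snaps under it and stays. That takes 10 to 14 N towards the box on the last 10 mm of the flap; it cracks above 30 N.
- clip_3: Teal clip flap on the lid's -x side, 50 mm wide, 3 mm thick, free edge 40 mm from the hinge. Origin: middle of the hinge line, at (-65.5, 0, 11) mm in the lid's frame (10.5 mm out from the box wall). x: from hinge to free edge; z: out of its outer face (up while it sticks out, away from the box when shut). A springy hook, 28 mm from the hinge, stands 14 mm out of the inner face.
- clip_3_turn (a joint): Angle of clip_3, rad: 0 level, negative up (starts -0.75 to -0.3), 1.57 shut, hanging straight down. Stiff light hinge: stays put while up, swings back if let go half folded. From about 1.38 its hook rides on the rib of the box and past about 1.47 it snaps under it and stays. That takes 10 to 14 N towards the box on the last 10 mm of the flap; it cracks above 30 N.
- clip_4: Teal clip flap on the lid's -y side, 50 mm wide, 3 mm thick, free edge 40 mm from the hinge. Origin: middle of the hinge line, at (0, -85.5, 11) mm in the lid's frame (10.5 mm out from the box wall). x: from hinge to free edge; z: out of its outer face (up while it sticks out, away from the box when shut). A springy hook, 28 mm from the hinge, stands 14 mm out of the inner face.
- clip_4_turn (a joint): Angle of clip_4, rad: 0 level, negative up (starts -0.75 to -0.3), 1.57 shut, hanging straight down. Stiff light hinge: stays put while up, swings back if let go half folded. From about 1.38 its hook rides on the rib of the box and past about 1.47 it snaps under it and stays. That takes 10 to 14 N towards the box on the last 10 mm of the flap; it cracks above 30 N.
- bowl: Bystander: empty glass bowl, 96 mm wide, 45 mm high; origin under its centre
- dish: Bystander: closed shallow glass dish, 92 mm wide, 18 mm high; origin under its centre
- jar: Bystander: small amber specimen jar with a black cap, 48 mm wide, 62 mm high; origin under its centre
- wash_bottle: Bystander: white plastic bottle with a red cap, 60 mm wide, 150 mm high; origin under its centre
- slide_box: Bystander: flat green slide box, 87 x 52 x 33 mm; origin under its centre
- tweezers: Bystander: steel tweezers lying flat, 124 mm long, 7 mm high; origin under the middle, x along them
- loupe: Bystander: black stand loupe, 36 mm wide, 24 mm high; origin under its centre
Not all that is in view belongs to the job. Leave any yellow look-alike of the box alone.

How it is judged:
By the outcome, as a careful person would: the job done as asked, in the order asked, and still so for the second after the job is handed in, with the robot touching nothing.
It also fails if it takes over 72 s, if anything falls off the work surface, if the arm or the gripper's body presses on something with over 40 N, if the wrist force passes 120 N, or if a joint passes its speed limit or range.

### The arm

A 6-joint arm with a two-finger parallel gripper is mounted at the origin on the work surface. World frame = base frame: x ahead of the robot, y to its left, z up, the work surface at z = 0. Lengths are in m, angles in rad, forces in N, time in s.
With the tool pointing down it reaches from about 0.3 to 0.75 m from the base axis. Payload 8.5 kg.
Tool frame: the origin (TCP) lies at the very end of the fingers, on their centre line; the grasp point (between the pads) lies 19 mm behind it; z points along the fingers, x is the direction in which the jaws open and shut, and the axes are right-handed (so a half turn about z gives the same grasp; the last joint's range is limited). The gripper opens to 85 mm and grips with 20 to 120 N. Pads are 22 mm wide; open, the fingers measure 114 mm over their backs; the gripper's body (76 mm by 85 mm) begins 54 mm behind the grasp point. The pads swing forward as they close: fully open they stand 13 mm farther back than shut.
Start: joints at [-1.488, 0.381, 1.297, -0, 1.464, -0.215], TCP at [0.161, -0.526, 0.231] pointing down, gripper open.
Joint ranges: [-3.11, 3.11], [-0.89, 2.33], [0.22, 2.48], [-1.42, 4.56], [0.17, 2.85], [-2.88, 2.88]. Speed limits (rad/s): [2.39, 2.39, 3.14, 3.14, 3.14, 3.14].

### API

Orientations are given as a unit quaternion [x, y, z, w].
In Python, from bench import r gives the robot as it stands.
- The arm moves only by the tool drive_tool, never from a script. Its arguments are lists of equal length, an entry for each row: "jaw": the opening in per cent of the stroke, from 0 (shut) to 100 (fully open); "slide": the shift along the world's x, y, z in mm, a list of three; "spin": the turn about the world's z in rad. A call has 1 to 12 rows; each row shifts and turns the commanded pose from where the row before left it; what a row does not reach is not made up. A row lasts 1/8 s, in which the tool goes at most 62.5 mm and 10.7 degrees, less where a joint would pass 70% of its speed; a pose out of reach is approached as far as the arm can. A call with a gripper value outside its range is refused whole. The fingers move at their own pace and stop on an object; "force" is the grip in N (left out, the last holds). Time passes only in rows, so rows that do not move let the fingers close. It gives the time, the measured TCP pose, the force and the opening at its end, in the units of the state.
- r.state(): the state, without advancing time (a new reading comes with each control period).
- r.get_image(name): name is "side" or "top"; returns (picture, depth): 384x512x3 uint8, blue, green, red; 384x512 float32, m along the optical axis (not along the pixel's ray), 0 where there is no reading.
- r.calibration(name): a dict with "camera_matrix" (3x3 intrinsics, pixels), "xyz" and "orientation" of the camera in the world. Camera axes: x right, y down, z forward; pixel columns grow to the right and rows downward; lengths in m; the calibration is good to about 2 mm. A picture is of the moment at which its call begins. calibration takes no time and is no camera call.
- r.sign_off(): hands the job in, once; it reports no verdict.
The state is a dict: "t": time; "qpos": joint angles; "qvel": joint speeds; "joint_torque": joint torques, N m; "position": TCP position; "eef_rot": TCP orientation; "force": force on the tool from outside, world axes, zero at the start; "wrist_torque": the same for the moment, N m; "gripper_width": opening from 0.0 (shut) to 1.0 (fully open).
Only numpy, scipy, OpenCV 4.12 (cv2) and the standard library are available. Lean on these libraries where they do the work, as an engineer would, in place of code of your own. Each camera call takes 0.05 s, during which the arm holds its last target.

## Working session

There is one attempt and no reset: what is moved stays moved. The work goes in short steps, Python scripts to look and compute and a tool call to move; the robot and the scene stay as the last step left them, time stands still between calls to the robot, and variables do not carry over. Pictures are saved under pics/ and viewed, and the job is handed in when it is done.

Besides the shell and the picture viewer there is one more tool, called after "Emit:" as name(argument=value, ...), one argument or row to a line, values as JSON. drive_tool: Moves the arm, as the interface text tells. Its arguments: {"type":"object","properties":{"jaw":{"type":"array","items":{"type":"number"}},"slide":{"type":"array","items":{"type":"array","items":{"type":"number"}}},"spin":{"type":"array","items":{"type":"number"}},"force":{"type":"number"}},"required":["jaw","slide","spin"]}

```bash
ls; mkdir -p pics
python3 - <<'E'
from bench import r
import cv2,numpy as np
print(r.state())
for n in("top","side"):
    im,d=r.get_image(n); cv2.imwrite(f"pics/{n}0.png",im); np.save(f"pics/{n}0d.npy",d)
    print(n,r.calibration(n))
E
```

```text
pics
{'t': 0.0, 'qpos': array([-1.48830705e+00,  3.81228207e-01,  1.29828808e+00, -1.32261754e-05,
        1.46360068e+00, -2.15313832e-01]), 'qvel': array([-0.00173362, -0.00023557,  0.00083904,  0.00013928, -0.00177713,
       -0.00084009]), 'joint_torque': array([-5.91489024e-04, -4.48475003e+01, -2.31280607e+01, -2.25799768e-04,
        4.73146429e-03,  7.43715276e-06]), 'position': array([ 0.16134312, -0.52548687,  0.23068527]), 'eef_rot': array([ 8.04183230e-01, -5.94380982e-01, -5.06918323e-04, -5.69170687e-04]), 'force': array([-0.76220959,  0.69016069,  0.18895963]), 'wrist_torque': array([-0.01744098,  0.00458628,  0.05999654]), 'gripper_width': 1.0031149265185628}
top {'camera_matrix': array([[424.57599192,   0.        , 254.97185951],
       [  0.        , 424.57599192, 184.22688483],
       [  0.        ,   0.        ,   1.        ]]), 'xyz': array([0.43294213, 0.04789707, 1.14474451]), 'orientation': array([-0.70331184,  0.70892295, -0.04331074,  0.03008145])}
side {'camera_matrix': array([[414.78255609,   0.        , 258.1734147 ],
       [  0.        , 414.78255609, 188.88175251],
       [  0.        ,   0.        ,   1.        ]]), 'xyz': array([0.4410023 , 0.86607449, 1.09411253]), 'orientation': array([-0.05965634,  0.94148744, -0.3314881 ,  0.01257585])}
```

View pics/top0.png

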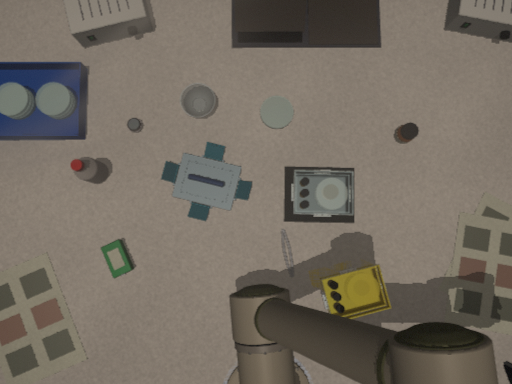

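View pics/side0.png

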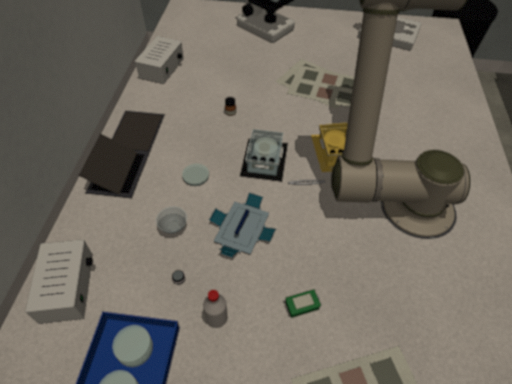

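Run:
```python
import cv2,numpy as np
a=cv2.imread("pics/top0.png")
L=cv2.resize(a[135:230,150:260],None,fx=7,fy=7,interpolation=cv2.INTER_CUBIC)[:600]
B=cv2.resize(a[155:230,275:365],None,fx=8,fy=8,interpolation=cv2.INTER_CUBIC)
cv2.imwrite("pics/lidc.png",L);cv2.imwrite("pics/boxc.png",B)
s=cv2.imread("pics/side0.png")
cv2.imwrite("pics/boxs.png",cv2.resize(s[115:265,200:300],None,fx=4,fy=4,interpolation=cv2.INTER_CUBIC))
```

```text
(no output)
```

View pics/lidc.png

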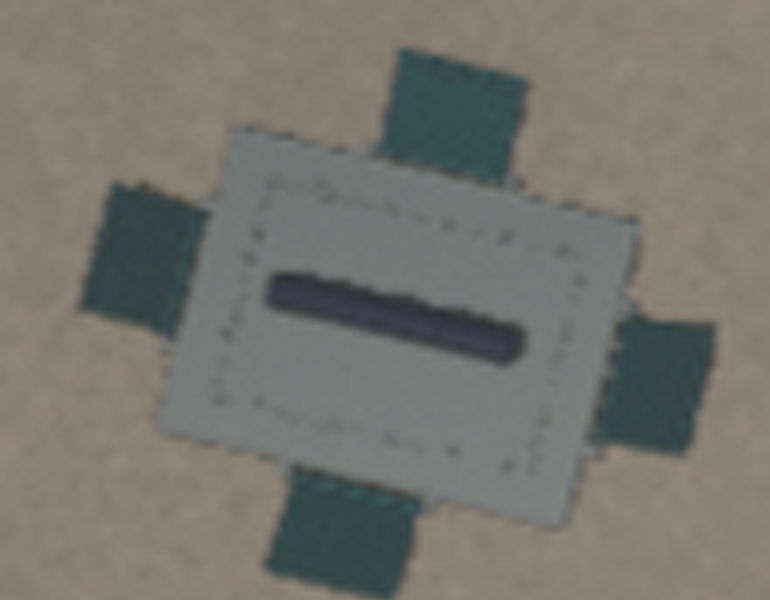

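View pics/boxc.png

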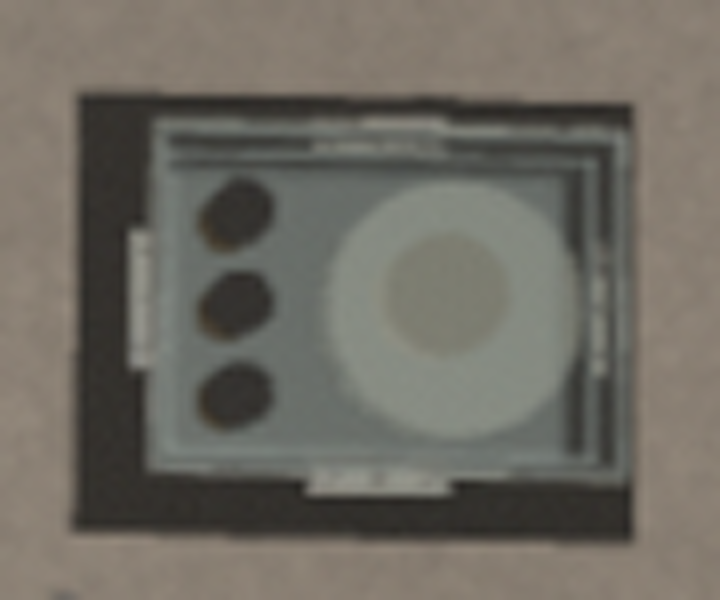

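View pics/boxs.png

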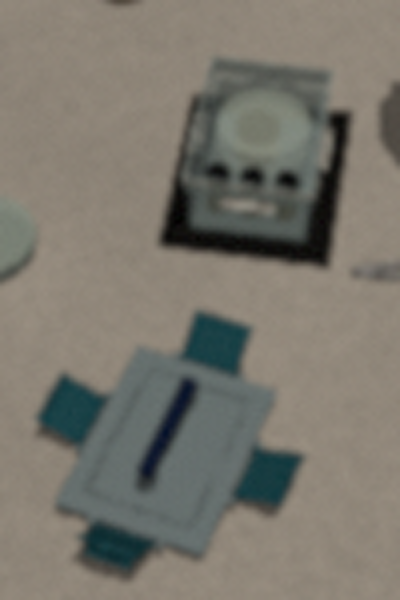

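```bash
cat > h.py <<'E'
import cv2,numpy as np
from scipy.spatial.transform import Rotation as R
from bench import r
def proj(n,P):
    c=r.calibration(n);p=(np.atleast_2d(P)-c["xyz"])@R.from_quat(c["orientation"]).as_matrix()
    q=p@c["camera_matrix"].T; return q[:,:2]/q[:,2:]
def ray(n,uv,z):
    c=r.calibration(n);uv=np.atleast_2d(np.asarray(uv,float))
    d=np.c_[uv,np.ones(len(uv))]@np.linalg.inv(c["camera_matrix"]).T@R.from_quat(c["orientation"]).as_matrix().T
    s=(z-c["xyz"][2])/d[:,2]; return c["xyz"]+d*s[:,None]
def depthz(n,d):
    c=r.calibration(n);v,u=np.mgrid[:384,:512];K=c["camera_matrix"]
    p=np.stack([(u-K[0,2])/K[0,0]*d,(v-K[1,2])/K[1,1]*d,d],-1)
    return p@R.from_quat(c["orientation"]).as_matrix().T+c["xyz"]
E
python3 - <<'E'
from h import *
np.set_printoptions(precision=0,suppress=True,linewidth=250)
d=np.load("pics/top0d.npy");P=depthz("top",d)
print("nadir",proj("top",[[0.433,0.048,0]]))
print((P[166:220,288:360:2,2]*1000)[::3])
a=cv2.imread("pics/top0.png")
print("row195 px290-300",a[195,285:302].sum(1),a[195,344:360].sum(1));
E
```

```text
nadir [[247. 228.]]
[[   1.   -0.    3.   -4.    3.   -2.   -2.   -0.    1.    1.    5.    1.    2.   -2.   -2.   -2.    2.    4.    1.   -1.    1.   -3.   -4.   -1.   -2.   -7.   -3.    3.   -3.   -2.    2.   -1.   -1.   -1.   -4.   -1.]
 [   2.   -1.    1.    4.   -0.    3.    1.    1.    0.    3.    4.    1.   -0.    5.    3.    4.    2.   -5.    2.    3.   -2.    1.   -1.    3.    3.    3.    4.    2.   -2.    1.    1.    4.    3.    1.   -0.   -2.]
 [   3.    4.    4.   69.   54.   60.   64.   54.   62.   62.   62.   61.   67.   63.   61.   67.   70.   67.   68.   71.   71.   71.   68.   69.   71.   70.   68.   71.   68.   71.   70.   67.   64.   -0.   -3.    3.]
 [   1.    1.   -1.   68.   51.   38.   37.   36.   39.   39.   42.   40.   45.   42.   45.   43.   44.   46.   45.   47.   46.   47.   49.   50.   51.   54.   52.   55.   50.   53.   52.   59.   73.   -2.    2.   -1.]
 [   2.    5.    2.   69.   50.    7.    8.   53.   48.   51.    3.    8.    6.    5.    5.   10.    9.    5.    6.    6.   44.   46.   45.   47.    6.    1.    6.    2.   16.   35.   51.   61.   71.    0
[... 2315 characters left out ...]
  47.   49.    2.    3.    4.    4.    5.    5.    7.    1.    8.   34.   51.   57.   69.   -0.   -0.   -1.]
 [  -2.   -2.    1.    4.   -0.    5.    1.    1.   63.   68.   69.   68.   68.   71.   64.   70.   70.   68.   67.   68.   67.   71.   64.   68.   73.   68.   69.   71.   70.   68.   69.   71.   73.   -1.    4.   -0.]
 [  -1.   -0.    3.    1.    3.    2.    1.    3.    4.    2.    0.    1.    1.    6.   -0.   -1.    2.    6.    2.   -1.   -0.    3.   -0.    3.    2.   -1.   -0.    1.    3.    2.   -0.    3.   -3.   -3.   -2.    3.]]
row195 px290-300 [146 140 142 144 143 164 340 430 380 357 383 365 337 324 276 201 173] [381 366 351 295 289 376 332 235 334 306 313 391 392 388 374 383]
```

```bash
cat >> h.py <<'E'
def linefit(pts):
    pts=np.asarray(pts,np.float32); l=None
    for _ in range(3):
        vx,vy,x0,y0=cv2.fitLine(pts,cv2.DIST_HUBER,0,.01,.01).ravel()
        e=np.abs((pts[:,0]-x0)*vy-(pts[:,1]-y0)*vx); pts=pts[e<max(2*np.median(e),.7)]
    return np.array([x0,y0]),np.array([vx,vy])
def edges(m):
    """silhouette edges of mask: left,right,top,bottom points"""
    v,u=np.where(m);o=dict(l=[],r=[],t=[],b=[])
    for y in range(v.min()+4,v.max()-3):
        q=u[v==y]
        if len(q): o['l'].append((q.min()-.5,y));o['r'].append((q.max()+.5,y))
    for x in range(u.min()+4,u.max()-3):
        q=v[u==x]
        if len(q): o['t'].append((x,q.min()-.5));o['b'].append((x,q.max()+.5))
    return o
E
python3 - <<'E'
from h import *
np.set_printoptions(precision=2,suppress=True,linewidth=200)
d=np.load("pics/top0d.npy");P=depthz("top",d)
w=np.zeros((384,512),bool);w[160:230,280:365]=1
m=w&(P[...,2]>.0605)&(P[...,2]<.09)
e=edges(m)
zs=dict(l=.066,r=.07,t=.07,b=.066)
L={}
for k in e:
    p=ray("top",e[k],zs[k])[:,:2]*1000
    L[k]=linefit(p); c,v=L[k]; print(k,c,np.degrees(np.arctan2(v[1],v[0])))
# RGB mat for cross-check
a=cv2.imread("pics/top0.png")
# lid: bluish pale
hsv=cv2.cvtColor(cv2.GaussianBlur(a,(3,3),0),cv2.COLOR_BGR2HSV)
b,g,rr=[a[...,i].astype(int) for i in range(3)]
ml=np.zeros((384,512),np.uint8);ml[135:230,155:260]=1
lid=((b-rr>-6)&(ml>0)).astype(np.uint8)
handle=((b-g>6)&(b-rr>3)&(b<90)&(ml>0)).astype(np.uint8)
cv2.imwrite("pics/m.png",np.hstack([cv2.resize(x[135:230,155:260]*255,None,fx=3.5,fy=3.5,interpolation=0) for x in (lid,handle)]))
print(a[160,200],a[180,207],a[181,200],a[150,213],a[176,170])
E
```

```text
l [528.35 -68.58] -1.036029
r [ 529.95 -221.65] -1.8807644
t [ 579.73 -156.9 ] 88.12518
b [ 466.62 -151.58] 89.524536
[117 119 113] [73 60 56] [78 75 71] [81 79 55] [69 68 53]
```

View pics/m.png

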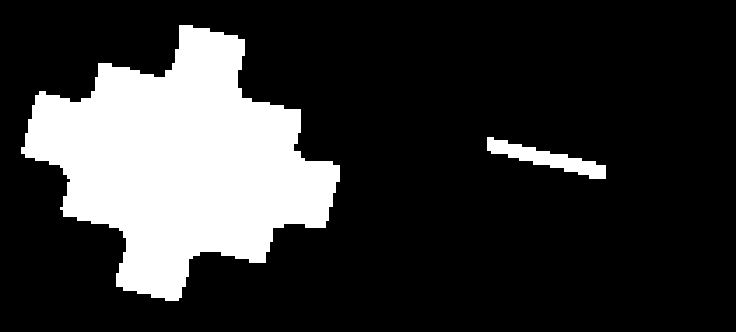

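Run:
```python
from h import *
np.set_printoptions(precision=2,suppress=True,linewidth=200)
a=cv2.imread("pics/top0.png");b,g,rr=[a[...,i].astype(int) for i in range(3)]
ml=np.zeros((384,512),bool);ml[135:230,155:260]=1
h=(b-g>6)&(b-rr>3)&(b<90)&ml
v,u=np.where(h);p=ray("top",np.c_[u,v],.044)[:,:2]*1000
c,d=linefit(p.astype(np.float32));print("handle c",p.mean(0),"ang",np.degrees(np.arctan2(d[1],d[0])))
# plate: teal removed
teal=(g-rr>12)
pl=((b-rr>-6)&ml&~teal).astype(np.uint8)
pl=cv2.morphologyEx(pl,cv2.MORPH_CLOSE,np.ones((9,9)));pl=cv2.morphologyEx(pl,cv2.MORPH_OPEN,np.ones((15,15)))
cn=max(cv2.findContours(pl,0,1)[0],key=cv2.contourArea)
q=ray("top",cn[:,0],.014)[:,:2]*1000
print("plate",cv2.minAreaRect(q.astype(np.float32)))
# clips
t=(teal&ml).astype(np.uint8);n,_,st,ce=cv2.connectedComponentsWithStats(t)
for i in range(1,n):
    if st[i,4]>60: print("clip",ce[i],st[i,4],ray("top",ce[i],.025)*1000)
# box, side view via depth
s=cv2.imread("pics/side0.png");sd=np.load("pics/side0d.npy");P=depthz("side",sd)*1000
w=np.zeros((384,512),bool);w[120:190,235:300]=1
m=w&(P[...,2]>61)&(P[...,2]<85)
Q=P[m];print("side rim",len(Q),np.median(Q[:,2]),cv2.minAreaRect(Q[:,:2].astype(np.float32)),np.percentile(Q,[1,99],axis=0))
# mat in top
dk=((a.max(2)<70)).astype(np.uint8);dk[:160]=0;dk[230:]=0;dk[:,:278]=0;dk[:,365:]=0
cn=np.vstack([c for c in cv2.findContours(dk,0,1)[0]])
print("mat",cv2.minAreaRect((ray("top",cn[:,0],.001)[:,:2]*1000).astype(np.float32)))
```

```text
handle c [560.14 155.26] ang 75.273636
plate ((560.4952392578125, 156.00857543945312), (175.51461791992188, 135.26580810546875), 77.24748229980469)
clip [213.98 151.14] 269 [[639.1  135.04  25.  ]]
clip [169.95 171.44] 236 [[585.22 251.48  25.  ]]
clip [242.94 189.51] 221 [[535.72  58.37  25.  ]]
clip [198.52 210.93] 258 [[480.03 175.44  25.  ]]
side rim 252 69.17563406659099 ((524.1834716796875, -146.81591796875), (157.67636108398438, 112.84791564941406), 88.2222900390625) [[ 466.89 -223.99   61.26]
 [ 581.15  -68.23   75.36]]
mat ((524.6717529296875, -148.1022186279297), (185.9996795654297, 147.40476989746094), 89.06928253173828)
```

Emit:
drive_tool(
  jaw=[70,70,70,70,70,70,70,70,70,70,70,70],
  slide=[
    [33,50,0],
    [33,52,0],
    [33,52,0],
    [33,52,0],
    [33,52,0],
    [33,52,0],
    [33,52,0],
    [33,52,0],
    [33,52,0],
    [33,52,0],
    [33,52,0],
    [33,52,0],
  ],
  spin=[0.085,0.085,0.085,0.085,0.085,0.085,0.085,0.085,0.085,0.085,0.085,0.085],
  force=50,
)

```text
t: 1.6
position: [0.5581, 0.0982, 0.2311]
eef_rot: [0.992, -0.125, -0.0, 0.0]
force: [0.9, 0.1, 0.2]
gripper_width: 0.7
```

Emit:
drive_tool(
  jaw=[70,70,70,70,70],
  slide=[
    [2,30,0],
    [0,27,-30],
    [0,0,-50],
    [0,0,-30],
    [0,0,0],
  ],
  spin=[0,0,0,0,0],
)

```text
t: 2.22
position: [0.5582, 0.1532, 0.1193]
eef_rot: [0.992, -0.126, -0.003, 0.0]
force: [0.5, -0.4, 0.1]
gripper_width: 0.7
```

Run:
```python
from h import *
print(r.state()['position'])
a,d=r.get_image("top");s,_=r.get_image("side")
cv2.imwrite("pics/v1.png",np.hstack([cv2.resize(x,(400,400)) for x in (a[130:240,150:260],s[160:270,190:300])]))
```

```text
[0.55823415 0.15318348 0.11930273]
```

View pics/v1.png

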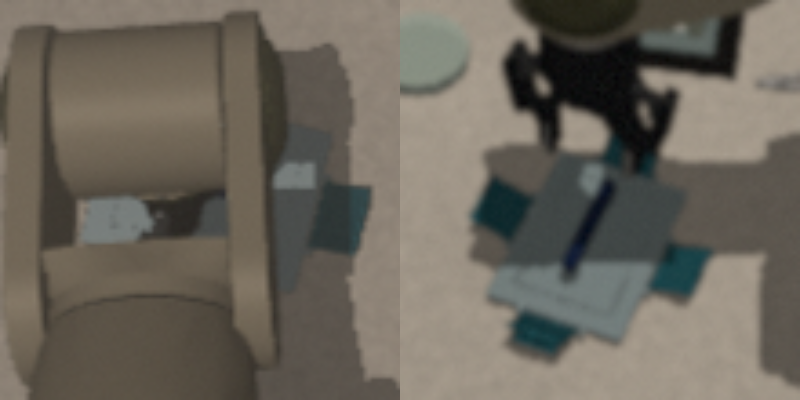

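Emit:
drive_tool(
  jaw=[70,70,70,70,70,0,0,0,0,0,0,0],
  slide=[
    [1,1,-40],
    [1,1,-40],
    [0,0,-15],
    [0,0,-3],
    [0,0,0],
    [0,0,0],
    [0,0,0],
    [0,0,0],
    [0,0,0],
    [0,0,0],
    [0,0,0],
    [0,0,0],
  ],
  spin=[0,0,0,0,0,0,0,0,0,0,0,0],
  force=60,
)

```text
t: 3.82
position: [0.5616, 0.1553, 0.024]
eef_rot: [0.992, -0.126, 0.0, -0.0]
force: [-1.9, 0.0, 6.2]
gripper_width: 0.151
```

Emit:
drive_tool(
  jaw=[0,0,0,0,0,0],
  slide=[
    [0,0,5],
    [0,0,10],
    [0,0,20],
    [0,0,40],
    [0,0,40],
    [0,0,0],
  ],
  spin=[0,0,0,0,0,0],
  force=80,
)

```text
t: 4.58
position: [0.5626, 0.1553, 0.1413]
eef_rot: [0.992, -0.126, 0.003, -0.001]
force: [0.1, 0.2, -4.7]
gripper_width: 0.147
```

Run:
```python
from h import *
s=r.state();print(s['position'],s['force'],s['wrist_torque'],s['gripper_width'])
a,d=r.get_image("side")
cv2.imwrite("pics/v2.png",cv2.resize(a[100:300,150:350],(600,600)))
```

```text
[0.56256598 0.15534504 0.1413452 ] [ 0.09731247  0.16975231 -4.65798157] [-0.01609033  0.01741644  0.01822177] 0.1465856207111932
```

View pics/v2.png

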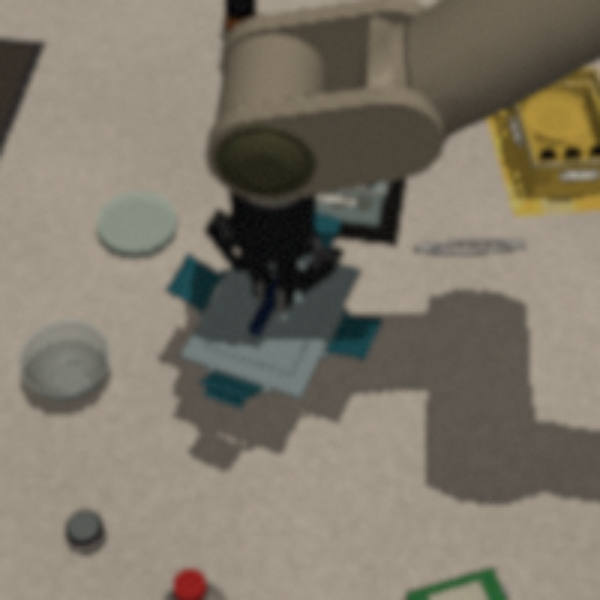

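Emit:
drive_tool(
  jaw=[0,0,0,0,0,0,0,0,0,0],
  slide=[
    [-3,-25,0],
    [-5,-40,0],
    [-5,-40,0],
    [-5,-40,0],
    [-5,-40,0],
    [-5,-40,0],
    [-5,-40,0],
    [-5,-26,0],
    [-1,-10,-10],
    [0,0,0],
  ],
  spin=[0.03,0.03,0.03,0.03,0.03,0.03,0.03,0.018,0,0],
)

```text
t: 5.88
position: [0.5215, -0.1454, 0.1263]
eef_rot: [1.0, -0.013, -0.002, -0.001]
force: [1.2, 0.0, -3.7]
gripper_width: 0.147
```

Run:
```python
from h import *
s=r.state();print(s['position'],s['eef_rot'],s['force'])
a,d=r.get_image("side");t,td=r.get_image("top")
cv2.imwrite("pics/s3.png",a);np.save("pics/s3d.npy",d);cv2.imwrite("pics/t3.png",t);np.save("pics/t3d.npy",td)
cv2.imwrite("pics/v3.png",cv2.resize(a[90:190,210:320],(660,600),interpolation=2))
cv2.imwrite("pics/v3t.png",cv2.resize(t[150:240,270:380],(733,600),interpolation=2))
```

```text
[ 0.52146072 -0.14535629  0.12626948] [ 0.99991285 -0.01302642 -0.00185426 -0.00107827] [ 1.20518405e+00  9.41895790e-04 -3.67951739e+00]
```

View pics/v3.png

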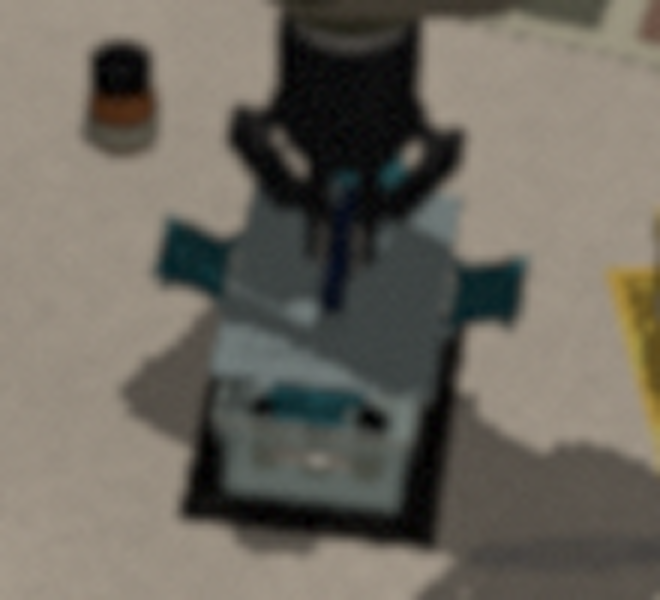

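View pics/v3t.png

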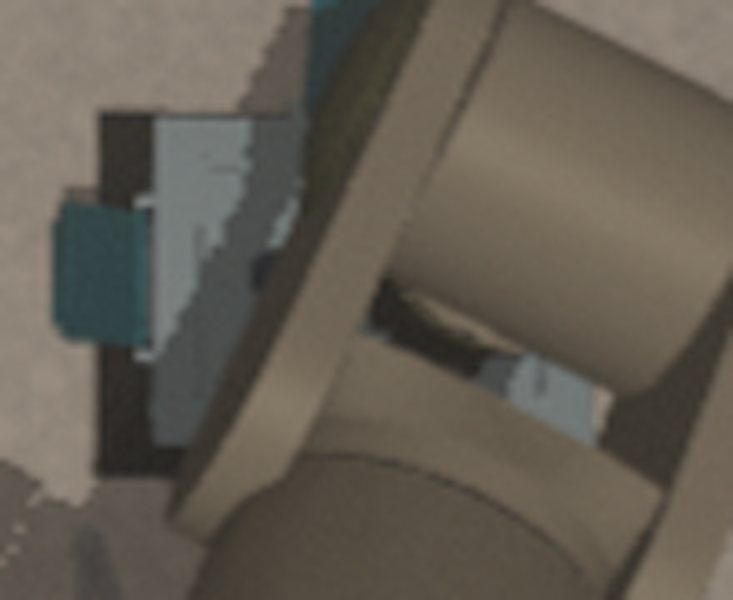

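Run:
```python
from h import *
np.set_printoptions(precision=1,suppress=True,linewidth=200)
s=cv2.imread("pics/s3.png").astype(int);t=cv2.imread("pics/t3.png").astype(int)
P=depthz("side",np.load("pics/s3d.npy"))*1000;T=depthz("top",np.load("pics/t3d.npy"))*1000
b,g,rr=[t[...,i] for i in range(3)]
m=(T[...,2]>100)&(T[...,2]<128)&~(g-rr>12)
L=[]
for v in list(range(169,179))+list(range(205,215)):
    u=np.where(m[v,285:305])[0]
    if len(u): L.append((285+u[0]-.5,v))
q=ray("top",L,.116)[:,:2]*1000;print("top: left edge",q.T)
top=[]
for u in range(296,306):
    v=np.where(m[160:180,u])[0]
    if len(v): top.append((u,160+v[0]-.5))
print("top: far edge",(ray("top",top,.116)[:,:2]*1000).T)
b,g,rr=[s[...,i] for i in range(3)]
m=(P[...,2]>100)&(P[...,2]<130)&~(g-rr>12)
le=[];re=[]
for v in range(124,153):
    u=np.where(m[v,235:300])[0]
    if len(u): le.append((235+u[0]-.5,v));re.append((235+u[-1]+.5,v))
for n,e in (("L",le),("R",re)):
    q=ray("side",e,.115)[:,:2]*1000; c,d=linefit(q);print(n,c,np.degrees(np.arctan2(d[1],d[0])));print(q.T)
bo=[]
for u in range(249,283):
    v=np.where(m[140:170,u])[0]
    if len(v): bo.append((u,140+v[-1]+.5))
q=ray("side",bo,.112)[:,:2]*1000;c,d=linefit(q);print("near",c,np.degrees(np.arctan2(d[1],d[0])));print(q.T)
# box in side at start, same method
P=depthz("side",np.load("pics/side0d.npy"))*1000
w=np.zeros((384,512),bool);w[120:190,235:300]=1
m=w&(P[...,2]>60)&(P[...,2]<88)
e=edges(m)
for k in e:
    q=ray("side",e[k],.07)[:,:2]*1000;c,d=linefit(q);print("box",k,c,np.degrees(np.arctan2(d[1],d[0])))
```

```text
top: left edge [[577.  574.5 572.  569.6 567.1 564.6 562.2 559.7 557.2 554.8 488.8 486.3 483.9 481.5 479.1 476.6 474.2 471.8 469.4 467. ]
 [-61.7 -61.6 -61.6 -61.5 -61.5 -61.5 -61.4 -61.4 -61.3 -61.3 -60.1 -60.1 -60.  -60.  -59.9 -59.9 -59.8 -59.8 -59.8 -59.7]]
top: far edge [[583.1 583.1 583.  583.  583.  583.  583.  583.  583.  582.9]
 [-72.8 -75.3 -77.8 -80.2 -82.7 -85.1 -87.6 -90.  -92.5 -95. ]]
L [ 592.5 -111.6] -69.84742
[[ 581.4  625.2  624.4  616.8  609.3  625.5  597.7  586.9  626.6  625.9  625.1  624.4  620.3  619.6  598.9  591.6  587.6  587.   583.   582.4  581.7  581.1  583.7  583.1  582.4  581.8  584.4  583.7
   579.9]
 [-197.8 -186.6 -181.6 -177.6 -173.6 -166.3 -165.2 -161.7 -151.3 -146.4 -141.6 -136.9 -132.6 -127.8 -125.8 -122.  -117.8 -113.1 -108.9 -104.3  -99.7  -95.1  -90.1  -85.5  -81.   -76.5  -71.5  -67.
   -63. ]]
R [ 437.8 -125.2] 57.70852
[[ 457.8  457.4  457.1  456.7  456.3  459.3  458.9  458.5  417.5  417.2  430.4  416.6  416.3  416.   415.7  415.4  415.1  421.5  417.9  420.9  420.6  453.1  459.3  459.   461.8  461.5  461.1  460.7
   460.3]
 [-215.  -209.9 -204.9 -199.9 -194.9 -189.4 -184.5 -179.5 -180.2 -175.3 -168.6 -165.6 -160.8 -155.9 -151.1 -146.4 -141.6 -136.  -131.7 -126.5 -121.9 -112.7 -107.2 -102.6  -97.5  -93.   -88.4  -83.9
   -79.4]]
near [516.8 -64.9] -1.0077261
[[568.7 565.4 562.2 559.  555.7 551.4 548.7 546.  542.3 539.  535.8 532.6 529.3 526.1 522.9 519.6 515.9 512.7 509.5 506.2 503.  499.8 495.7 492.4 489.7 486.4 483.2 480.  476.8 473.6 470.3 467.1
  463.5 461. ]
 [-65.2 -65.6 -66.1 -66.5 -67.  -58.5 -63.4 -68.3 -64.3 -64.7 -65.2 -65.6 -66.  -66.5 -66.9 -67.4 -63.4 -63.8 -64.2 -64.7 -65.1 -65.6 -57.1 -57.6 -62.5 -62.9 -63.3 -63.8 -64.2 -64.7 -65.1 -65.5
  -61.5 -70.9]]
box l [ 580.9 -127.5] 88.27232
box r [ 467.2 -145.3] 88.234
box t [ 531.6 -224.7] -1.2243177
box b [507.7 -63.6] -1.7986888
```

Emit:
drive_tool(
  jaw=[0,0,0,0,0],
  slide=[
    [3,0,-15],
    [0,0,-10],
    [0,0,0],
    [0,0,0],
    [0,0,0],
  ],
  spin=[0,0,0,0,0],
)

```text
t: 6.6
position: [0.5255, -0.1458, 0.1037]
eef_rot: [1.0, -0.013, 0.0, 0.0]
force: [-1.0, 0.2, -3.0]
gripper_width: 0.139
```

```bash
cat > m.py <<'E'
from h import *
import sys
np.set_printoptions(precision=1,suppress=True,linewidth=200)
st=r.state();p=st['position']*1000;q=st['eef_rot'];print(p,np.degrees(2*np.arctan2(q[1],q[0])),st['force'])
zt=p[2]-24+14
s,sd=r.get_image("side");t,td=r.get_image("top");k=sys.argv[1]
cv2.imwrite(f"pics/s{k}.png",s);cv2.imwrite(f"pics/t{k}.png",t)
cv2.imwrite(f"pics/v{k}.png",cv2.resize(s[90:190,210:320],(660,600),interpolation=2))
P=depthz("side",sd)*1000;T=depthz("top",td)*1000
s=s.astype(int);t=t.astype(int)
b,g,rr=[t[...,i] for i in range(3)]
m=(T[...,2]>zt-10)&(T[...,2]<zt+12)&~(g-rr>12)
L=[];F=[]
for v in list(range(170,179))+list(range(205,213)):
    u=np.where(m[v,285:305])[0]
    if len(u): L.append((285+u[0]-.5,v))
for u in range(296,306):
    v=np.where(m[160:180,u])[0]
    if len(v): F.append((u,160+v[0]-.5))
print("top y+ edge",np.median(ray("top",L,zt/1000),0)*1000,"x+ edge",np.median(ray("top",F,zt/1000),0)*1000)
b,g,rr=[s[...,i] for i in range(3)]
m=(P[...,2]>zt-9)&(P[...,2]<zt+14)&~(g-rr>12)
le=[];re=[];bo=[]
v0=int(proj("side",[[.52,-.1,zt/1000]])[0,1])
for v in range(v0,v0+16):
    u=np.where(m[v,235:300])[0]
    if len(u): le.append((235+u[0]-.5,v));re.append((235+u[-1]+.5,v))
for n,e in (("L",le),("R",re)):
    q=ray("side",e,zt/1000)*1000; q=q[(q[:,1]<-66)&(q[:,1]>-98)];print(n,q[:,:2].T)
for u in range(252,280):
    v=np.where(m[v0:v0+30,u])[0]
    if len(v): bo.append((u,v0+v[-1]+.5))
q=ray("side",bo,(zt-5)/1000)*1000;print("side near",np.median(q,0))
E
python3 m.py 4
```

```text
[ 525.5 -145.8  103.7] -1.4331736981653975 [-1.   0.2 -3. ]
top y+ edge [557.4 -63.7  93.7] x+ edge [586.3 -86.8  93.7]
L [[587.5 586.9 586.2 585.6 588.2 587.5]
 [-91.9 -87.3 -82.8 -78.2 -73.3 -68.8]]
R [[463.6 463.3 466.1 465.8 465.4 465.  464.6]
 [-94.9 -90.4 -85.4 -80.9 -76.4 -71.9 -67.4]]
side near [512.4 -65.8  88.7]
```

View pics/v4.png

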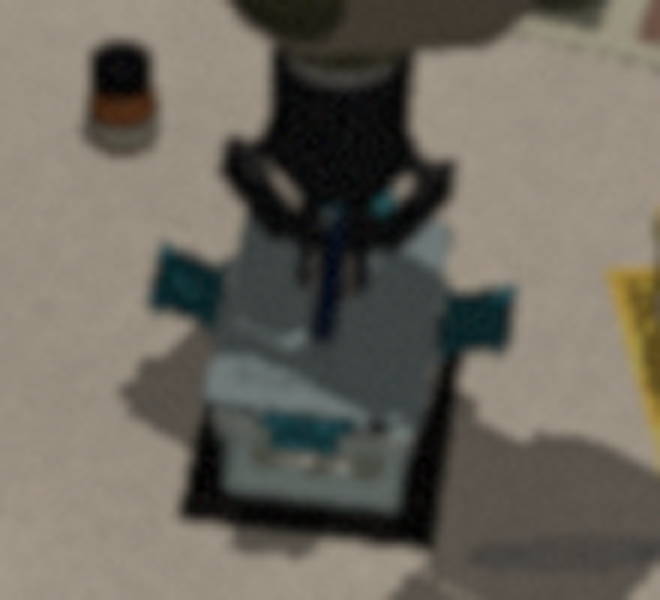

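Emit:
drive_tool(
  jaw=[0,0,0,0,0],
  slide=[
    [-0.5,0.5,-5],
    [0,0,-4],
    [0,0,-2],
    [0,0,-1],
    [0,0,0],
  ],
  spin=[0,0,0,0,0],
)

```text
t: 7.32
position: [0.5249, -0.1458, 0.0919]
eef_rot: [1.0, -0.013, 0.0, 0.001]
force: [-2.1, -3.6, 2.9]
gripper_width: 0.14
```

Emit:
drive_tool(
  jaw=[0,0,0],
  slide=[
    [0,-0.7,0],
    [0,-0.3,0],
    [0,0,0],
  ],
  spin=[0,0,0],
)

```text
t: 7.7
position: [0.525, -0.1462, 0.0915]
eef_rot: [1.0, -0.013, 0.0, -0.0]
force: [-1.8, -1.3, 3.2]
gripper_width: 0.143
```

Emit:
drive_tool(
  jaw=[0,0,0,0],
  slide=[
    [-0.5,-0.5,0],
    [0,0,-1],
    [0,0,0],
    [0,0,0],
  ],
  spin=[0,0,0,0],
)

```text
t: 8.2
position: [0.5245, -0.1471, 0.0901]
eef_rot: [1.0, -0.013, 0.0, 0.0]
force: [0.1, -4.4, -2.6]
gripper_width: 0.14
```

Emit:
drive_tool(
  jaw=[0,0,0,0],
  slide=[
    [0,-0.6,0],
    [0,0,-1],
    [0,0,-1],
    [0,0,0],
  ],
  spin=[0,0,0,0],
)

```text
t: 8.7
position: [0.5244, -0.1472, 0.0882]
eef_rot: [1.0, -0.013, 0.0, -0.0]
force: [2.2, -1.5, -2.8]
gripper_width: 0.143
```

Sliding in without vertical load; continue.

Emit:
drive_tool(
  jaw=[0,0,0,0,0],
  slide=[
    [0.3,-0.3,-1],
    [0,0,-1],
    [0,0,-1],
    [0,0,0],
    [0,0,0],
  ],
  spin=[0,0,0,0,0],
)

```text
t: 9.32
position: [0.5246, -0.1474, 0.0861]
eef_rot: [1.0, -0.012, 0.0, -0.0]
force: [-1.7, 1.5, 5.9]
gripper_width: 0.142
```

Emit:
drive_tool(
  jaw=[25,40,60,60,60,60,60,60],
  slide=[
    [0,0,0],
    [0,0,0],
    [0,0,0],
    [0,0,10],
    [0,0,40],
    [0,0,50],
    [-50,0,30],
    [0,0,0],
  ],
  spin=[0,0,0,0,0,0,0,0],
)

```text
t: 10.32
position: [0.4735, -0.1477, 0.2185]
eef_rot: [1.0, -0.013, 0.002, 0.001]
force: [1.0, 0.3, 0.4]
gripper_width: 0.601
```

Run:
```python
from h import *
np.set_printoptions(precision=1,suppress=True,linewidth=200)
print(r.state()['position'],r.state()['force'])
s,sd=r.get_image("side")
cv2.imwrite("pics/v6.png",cv2.resize(s[90:190,210:320],(660,600),interpolation=2))
P=depthz("side",sd)*1000;w=np.zeros((384,512),bool);w[125:180,230:300]=1
m=w&(P[...,2]>68)&(P[...,2]<84);Q=P[m]
A=np.c_[Q[:,:2]-[524,-147],np.ones(len(Q))];c=np.linalg.lstsq(A,Q[:,2],rcond=None)[0];print(len(Q),c)
for z in (2,): print("slope*mm",c[:2]*60)
```

```text
[ 0.5 -0.1  0.2] [1.  0.3 0.4]
1371 [-0.  -0.  77.5]
slope*mm [-0.1 -0. ]
```

View pics/v6.png

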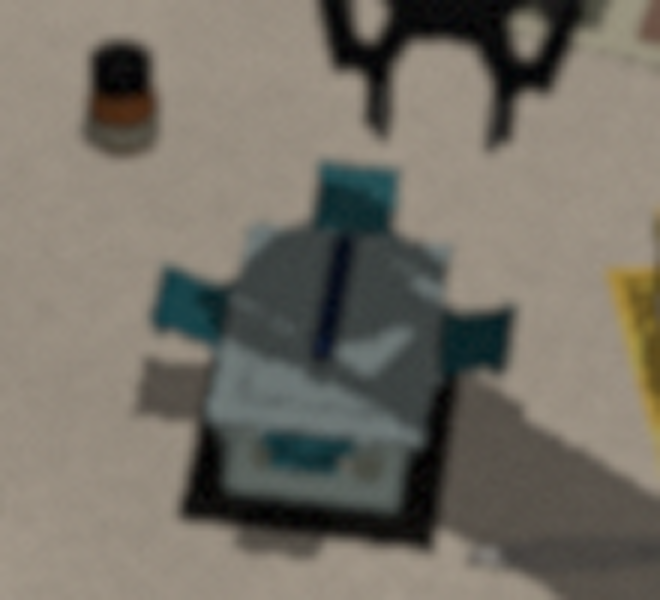

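Run:
```python
from h import *
np.set_printoptions(precision=1,suppress=True,linewidth=200)
s,sd=r.get_image("side")
P=depthz("side",sd)*1000
s=s.astype(int);teal=(s[...,1]-s[...,2]>12)
w=np.zeros((384,512),bool);w[105:190,225:310]=1
Q=P[teal&w];R2=np.array([[.9997,-.0253],[.0253,.9997]])
q=(Q[:,:2]-[524.6,-147.4])@R2.T
for n,ax,sg,h in((1,0,1,65.5),(2,1,1,85.5),(3,0,-1,65.5),(4,1,-1,85.5)):
    u=q[:,ax]*sg-h; k=(u>-3)&(np.abs(q[:,1-ax])<30)&(Q[:,2]>55)
    print(n,k.sum(),"reach",np.percentile(u[k],[3,97]),"z",np.percentile(Q[k,2],[3,97]),"lat",np.percentile(q[k,1-ax],[3,50,97]),"slope deg",np.degrees(np.arctan(np.polyfit(u[k],Q[k,2],1)[0])))
```

```text
1 103 reach [-1.4 32.6] z [74.8 90.1] lat [-15.9   5.2  24.7] slope deg 20.436327594145055
2 85 reach [-0.9 34.4] z [ 75.3 101.9] lat [-22.2  -0.9  21. ] slope deg 24.368489670766564
3 83 reach [ 0.2 31.7] z [74.7 87. ] lat [-13.9   5.9  24.8] slope deg 16.81850908184781
4 123 reach [-1.3 30.4] z [74.1 95.7] lat [-21.2  -1.7  19.3] slope deg 29.008235901526675
```

Emit:
drive_tool(
  jaw=[0,0,0,0,0,0,0,0],
  slide=[
    [30,0,0],
    [40,-1,0],
    [40,-1,0],
    [39,0,-20],
    [0,0,-40],
    [0,0,-30],
    [0,0,-10],
    [0,0,0],
  ],
  spin=[0,0,0,0,0,0,0,0],
)

```text
t: 11.42
position: [0.6239, -0.1496, 0.1149]
eef_rot: [1.0, -0.012, -0.0, -0.0]
force: [0.1, 0.3, 0.2]
gripper_width: -0.004
```

```bash
cat > v.py <<'E'
from h import *
import sys
np.set_printoptions(precision=4,suppress=True)
print(r.state()['position'],r.state()['force'])
s,sd=r.get_image("side");t,_=r.get_image("top")
cv2.imwrite(f"pics/{sys.argv[1]}.png",np.hstack([cv2.resize(s[90:190,210:320],(440,400),interpolation=2),cv2.resize(t[150:240,270:360],(360,400)[:1]+(400,),interpolation=2)]))
E
python3 v.py c1a
```

```text
[ 0.6239 -0.1496  0.1149] [0.1096 0.289  0.1806]
```

View pics/c1a.png

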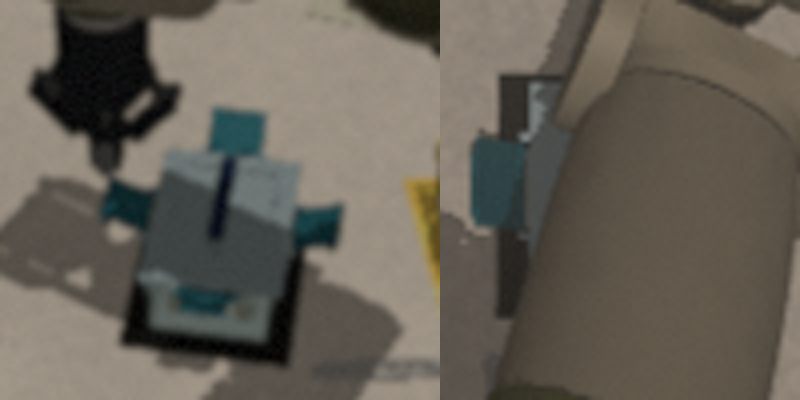

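```bash
python3 -c "
from bench import r
print(r.state()['qpos'])"
```

```text
[-4.19668360e-01  6.33173343e-01  1.19562891e+00  3.76711088e-05
  1.31078033e+00 -3.94693096e-01]
```

Emit:
drive_tool(
  jaw=[0,0,0,0,0,0,0,0,0,0,0],
  slide=[
    [0,0,0],
    [0,0,0],
    [0,0,0],
    [0,0,0],
    [0,0,0],
    [0,0,0],
    [0,0,0],
    [0,0,0],
    [0,0,0],
    [0,0,0],
    [0,0,0],
  ],
  spin=[-0.157,-0.157,-0.157,-0.157,-0.157,-0.157,-0.157,-0.157,-0.157,-0.157,0],
)

```text
t: 12.9
position: [0.6241, -0.1499, 0.1166]
eef_rot: [-0.699, 0.715, -0.001, 0.0]
force: [0.6, 0.3, 0.4]
gripper_width: -0.003
```

```bash
python3 v.py c1b
```

```text
[ 0.6241 -0.1499  0.1166] [0.5863 0.3393 0.4411]
```

View pics/c1b.png

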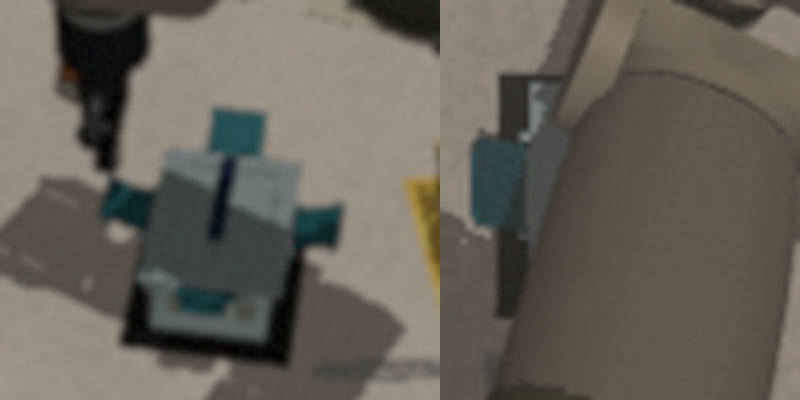

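Emit:
drive_tool(
  jaw=[0,0,0,0,0,0,0,0],
  slide=[
    [0,0,-10],
    [0,0,-10],
    [0,0,-8],
    [0,0,-8],
    [0,0,-8],
    [0,0,-8],
    [0,0,-6],
    [0,0,0],
  ],
  spin=[0,0,0,0,0,0,0,0],
)

```text
t: 14.0
position: [0.6235, -0.1496, 0.0568]
eef_rot: [-0.698, 0.716, 0.0, -0.0]
force: [1.3, 0.2, -0.2]
gripper_width: -0.001
```

Emit:
drive_tool(
  jaw=[0,0,0,0,0,0],
  slide=[
    [0,0,-8],
    [0,0,-8],
    [0,0,-8],
    [0,0,-5],
    [-2,0,0],
    [0,0,0],
  ],
  spin=[0,0,0,0,0,0],
)

```text
t: 14.75
position: [0.6216, -0.1497, 0.0284]
eef_rot: [-0.699, 0.716, -0.0, 0.0]
force: [-0.4, 0.7, -0.9]
gripper_width: 0.001
```

```bash
python3 v.py c1c
```

```text
[ 0.6216 -0.1497  0.0284] [-0.4165  0.7026 -0.9017]
```

View pics/c1c.png

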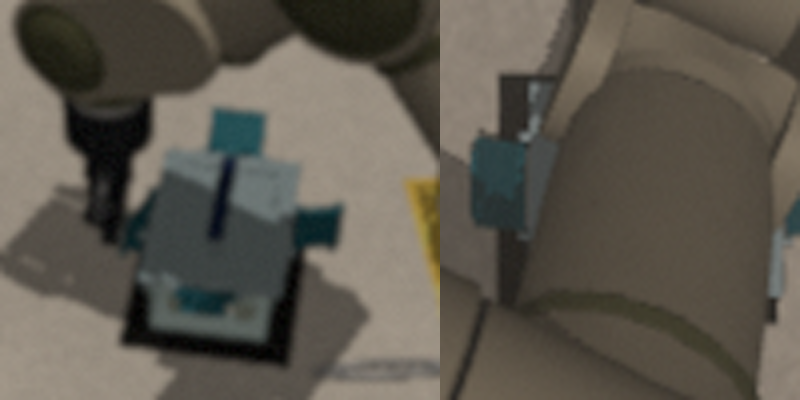

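Emit:
drive_tool(
  jaw=[0,0,0,0,0],
  slide=[
    [-3,0,0],
    [-3,0,0],
    [-2,0,0],
    [-1,0,0],
    [0,0,0],
  ],
  spin=[0,0,0,0,0],
)

```text
t: 15.48
position: [0.6126, -0.1497, 0.0283]
eef_rot: [-0.698, 0.716, 0.0, -0.0]
force: [0.6, 0.2, -0.2]
gripper_width: 0.002
```

Emit:
drive_tool(
  jaw=[0,0,0,0],
  slide=[
    [-1,0,0],
    [-1,0,0],
    [-1,0,0],
    [0,0,0],
  ],
  spin=[0,0,0,0],
)

```text
t: 15.98
position: [0.6103, -0.1497, 0.0283]
eef_rot: [-0.698, 0.716, -0.001, 0.001]
force: [5.3, 0.8, -3.6]
gripper_width: 0.002
```

Emit:
drive_tool(
  jaw=[0,0],
  slide=[
    [-1,0,0],
    [0,0,0],
  ],
  spin=[0,0],
)

```text
t: 16.23
position: [0.61, -0.1497, 0.0283]
eef_rot: [-0.698, 0.716, -0.001, 0.001]
force: [8.8, 0.8, -5.4]
gripper_width: 0.001
```

Emit:
drive_tool(
  jaw=[0,0],
  slide=[
    [-1,0,0],
    [0,0,0],
  ],
  spin=[0,0],
)

```text
t: 16.48
position: [0.6092, -0.1497, 0.0281]
eef_rot: [-0.698, 0.716, -0.001, 0.001]
force: [9.1, 1.0, -7.1]
gripper_width: -0.002
```

Emit:
drive_tool(
  jaw=[0,0],
  slide=[
    [-1,0,0],
    [0,0,0],
  ],
  spin=[0,0],
)

```text
t: 16.73
position: [0.608, -0.1497, 0.0282]
eef_rot: [-0.698, 0.716, -0.001, 0.001]
force: [8.2, 0.1, -6.1]
gripper_width: -0.0
```

Emit:
drive_tool(
  jaw=[0,0],
  slide=[
    [-1,0,0],
    [0,0,0],
  ],
  spin=[0,0],
)

```text
t: 16.98
position: [0.6059, -0.1497, 0.0282]
eef_rot: [-0.698, 0.716, -0.0, 0.0]
force: [2.8, -1.0, -2.5]
gripper_width: -0.002
```

Emit:
drive_tool(
  jaw=[0,0,0],
  slide=[
    [-1,0,0],
    [-1,0,0],
    [0,0,0],
  ],
  spin=[0,0,0],
)

```text
t: 17.35
position: [0.6046, -0.1495, 0.0288]
eef_rot: [-0.698, 0.716, -0.001, 0.001]
force: [5.8, 0.7, -0.9]
gripper_width: -0.004
```

Emit:
drive_tool(
  jaw=[0,0],
  slide=[
    [-1,0,0],
    [0,0,0],
  ],
  spin=[0,0],
)

```text
t: 17.6
position: [0.6044, -0.1496, 0.0291]
eef_rot: [-0.698, 0.716, -0.002, 0.001]
force: [10.1, 2.3, -1.0]
gripper_width: -0.0
```

Emit:
drive_tool(
  jaw=[0,0],
  slide=[
    [-1,0,0],
    [0,0,0],
  ],
  spin=[0,0],
)

```text
t: 17.85
position: [0.6042, -0.1497, 0.0294]
eef_rot: [-0.698, 0.716, -0.003, 0.002]
force: [13.4, 2.6, -2.8]
gripper_width: 0.0
```

Emit:
drive_tool(
  jaw=[0,0,0,0,0,0,0],
  slide=[
    [4,0,0],
    [10,0,0],
    [12,0,0],
    [0,0,40],
    [0,0,50],
    [0,0,20],
    [0,0,0],
  ],
  spin=[0,0,0,0,0,0,0],
)

```text
t: 18.73
position: [0.6282, -0.1499, 0.1397]
eef_rot: [-0.698, 0.716, -0.001, 0.0]
force: [-0.2, -0.2, -0.0]
gripper_width: -0.003
```

```bash
cat > c.py <<'E'
from h import *
import sys
np.set_printoptions(precision=1,suppress=True,linewidth=200)
s,sd=r.get_image("side");t,td=r.get_image("top")
cv2.imwrite(f"pics/{sys.argv[1]}.png",np.hstack([cv2.resize(s[90:190,210:320],(440,400),interpolation=2),cv2.resize(t[150:240,270:360],(360,400),interpolation=2)]))
P=depthz("side",sd)*1000
s=s.astype(int);teal=(s[...,1]-s[...,2]>12)
w=np.zeros((384,512),bool);w[105:190,225:310]=1
Q=P[teal&w];R2=np.array([[.9997,-.0253],[.0253,.9997]])
q=(Q[:,:2]-[524.6,-147.4])@R2.T
for n,ax,sg,h in((1,0,1,65.5),(2,1,1,85.5),(3,0,-1,65.5),(4,1,-1,85.5)):
    u=q[:,ax]*sg-h; k=(u>-5)&(np.abs(q[:,1-ax])<32)
    if k.sum()>3: print(n,k.sum(),"reach",np.percentile(u[k],[3,97]),"z",np.percentile(Q[k,2],[3,97]),"lat",np.percentile(q[k,1-ax],[3,50,97]))
    else: print(n,k.sum())
m=w&(P[...,2]>68)&(P[...,2]<84)&~teal;Q=P[m]
A=np.c_[Q[:,:2]-[524,-147],np.ones(len(Q))];print("lid plane",np.linalg.lstsq(A,Q[:,2],rcond=None)[0]*[60,60,1])
print(r.state()['position']*1000,r.state()['force'],r.state()['t'])
E
python3 c.py c1d
```

```text
1 0
2 78 reach [ 6.3 33.5] z [ 80.7 102. ] lat [-21.9   0.6  21.2]
3 95 reach [ 0.2 33.1] z [74.6 89.4] lat [-19.1   1.9  23.9]
4 134 reach [-2.2 28.6] z [74.5 97. ] lat [-22.2  -1.2  21.2]
lid plane [-0.  -0.2 77.2]
[ 627.2 -149.5  137.1] [-0.  -0.5 -0.8] 18.825
```

View pics/c1d.png

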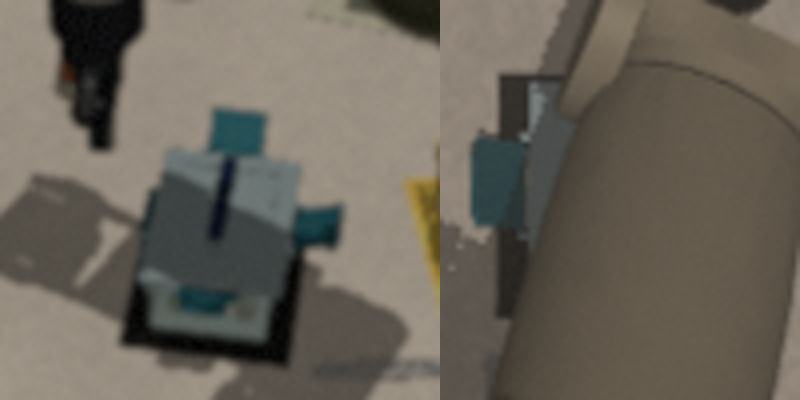

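Emit:
drive_tool(
  jaw=[0,0,0,0,0,0,0,0,0,0,0,0],
  slide=[
    [-10,12,0],
    [-10,12,0],
    [-10,12,0],
    [-10,12,0],
    [-10,12,0],
    [-10,12,0],
    [-10,12,0],
    [-10,12,0],
    [-10,12,0],
    [-10,12,0],
    [0,1,-15],
    [0,0,0],
  ],
  spin=[0.157,0.157,0.157,0.157,0.157,0.157,0.157,0.157,0.157,0.157,0,0],
)

```text
t: 20.32
position: [0.5266, -0.0283, 0.1215]
eef_rot: [1.0, -0.013, -0.002, -0.001]
force: [-0.0, 0.3, 0.6]
gripper_width: 0.003
```

Emit:
drive_tool(
  jaw=[0,0,0,0,0,0,0,0,0,0,0,0],
  slide=[
    [1,0,-10],
    [0,0,-10],
    [0,0,-8],
    [0,0,-8],
    [0,0,-8],
    [0,0,-8],
    [0,0,-8],
    [0,0,-8],
    [0,0,-8],
    [0,0,-8],
    [0,0,-8],
    [0,0,0],
  ],
  spin=[0,0,0,0,0,0,0,0,0,0,0,0],
)

```text
t: 21.82
position: [0.5283, -0.0285, 0.0306]
eef_rot: [1.0, -0.013, -0.001, -0.0]
force: [0.5, -0.1, -0.9]
gripper_width: -0.003
```

```bash
python3 v.py c2a
```

```text
[ 0.5283 -0.0285  0.0306] [ 0.5187 -0.0628 -0.9448]
```

View pics/c2a.png

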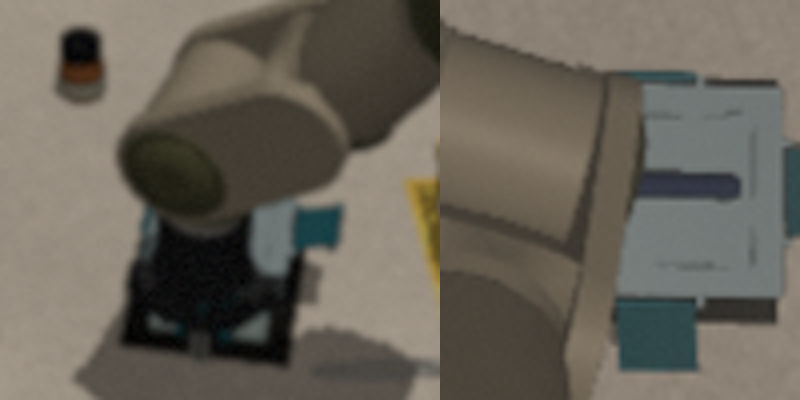

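Emit:
drive_tool(
  jaw=[0,0,0,0,0],
  slide=[
    [0,-4,-2],
    [0,-4,0],
    [0,-2,0],
    [0,-1,0],
    [0,0,0],
  ],
  spin=[0,0,0,0,0],
)

```text
t: 22.55
position: [0.5288, -0.0398, 0.0294]
eef_rot: [1.0, -0.013, 0.0, 0.0]
force: [0.4, 0.5, -0.4]
gripper_width: 0.001
```

Emit:
drive_tool(
  jaw=[0,0,0],
  slide=[
    [0,-1,0],
    [0,-1,0],
    [0,0,0],
  ],
  spin=[0,0,0],
)

```text
t: 22.92
position: [0.5286, -0.0408, 0.0292]
eef_rot: [1.0, -0.013, -0.0, -0.001]
force: [0.3, 6.6, 0.0]
gripper_width: 0.006
```

Emit:
drive_tool(
  jaw=[0,0],
  slide=[
    [0,-1,0],
    [0,0,0],
  ],
  spin=[0,0],
)

```text
t: 23.18
position: [0.5286, -0.0414, 0.0291]
eef_rot: [1.0, -0.013, -0.0, -0.001]
force: [1.5, 9.5, -2.8]
gripper_width: -0.002
```

Emit:
drive_tool(
  jaw=[0,0],
  slide=[
    [0,-1,0],
    [0,0,0],
  ],
  spin=[0,0],
)

```text
t: 23.42
position: [0.5286, -0.0423, 0.029]
eef_rot: [1.0, -0.013, -0.0, -0.001]
force: [1.9, 9.6, -3.4]
gripper_width: 0.005
```

Emit:
drive_tool(
  jaw=[0,0],
  slide=[
    [0,-1,0],
    [0,0,0],
  ],
  spin=[0,0],
)

```text
t: 23.68
position: [0.5285, -0.0435, 0.0289]
eef_rot: [1.0, -0.013, -0.0, -0.001]
force: [1.9, 8.2, -4.8]
gripper_width: -0.002
```

Emit:
drive_tool(
  jaw=[0,0],
  slide=[
    [0,-1,0],
    [0,0,0],
  ],
  spin=[0,0],
)

```text
t: 23.92
position: [0.5284, -0.0445, 0.0289]
eef_rot: [1.0, -0.012, -0.0, -0.001]
force: [2.2, 7.8, -4.3]
gripper_width: -0.0
```

Emit:
drive_tool(
  jaw=[0,0,0],
  slide=[
    [0,-1,0],
    [0,-1,0],
    [0,0,0],
  ],
  spin=[0,0,0],
)

```text
t: 24.3
position: [0.5284, -0.0466, 0.0293]
eef_rot: [1.0, -0.012, -0.0, -0.001]
force: [-0.1, 6.8, 1.9]
gripper_width: 0.002
```

Emit:
drive_tool(
  jaw=[0,0],
  slide=[
    [0,-1,0],
    [0,0,0],
  ],
  spin=[0,0],
)

```text
t: 24.55
position: [0.5284, -0.0473, 0.0294]
eef_rot: [1.0, -0.013, -0.0, -0.001]
force: [-0.7, 10.3, 3.0]
gripper_width: -0.001
```

Emit:
drive_tool(
  jaw=[0,0],
  slide=[
    [0,-1,0],
    [0,0,0],
  ],
  spin=[0,0],
)

```text
t: 24.8
position: [0.5284, -0.0474, 0.0295]
eef_rot: [1.0, -0.012, -0.0, -0.002]
force: [0.2, 16.0, 3.3]
gripper_width: -0.003
```

Emit:
drive_tool(
  jaw=[0,0,0,0,0,0,0],
  slide=[
    [0,4,0],
    [0,10,0],
    [0,12,0],
    [0,0,40],
    [0,0,50],
    [0,0,20],
    [0,0,0],
  ],
  spin=[0,0,0,0,0,0,0],
)

```text
t: 25.68
position: [0.5292, -0.0233, 0.1404]
eef_rot: [1.0, -0.012, 0.001, 0.0]
force: [-1.4, -0.4, -0.9]
gripper_width: 0.006
```

```bash
python3 c.py c2b
```

```text
1 4 reach [-3.4 -2.7] z [60.1 79.4] lat [ 0.3 20.6 23.8]
2 120 reach [-3.   4.3] z [37.3 77.9] lat [-22.7  -2.   21.2]
3 106 reach [-0.7 34.8] z [73.7 88.7] lat [-21.7   3.3  22.9]
4 8 reach [ 5.3 28.2] z [82.9 96.6] lat [-23.6 -21.8 -20.4]
lid plane [-0.  -0.1 77.2]
[528.2 -23.3 138.3] [-0.8 -0.3  0.1] 25.775
```

View pics/c2b.png

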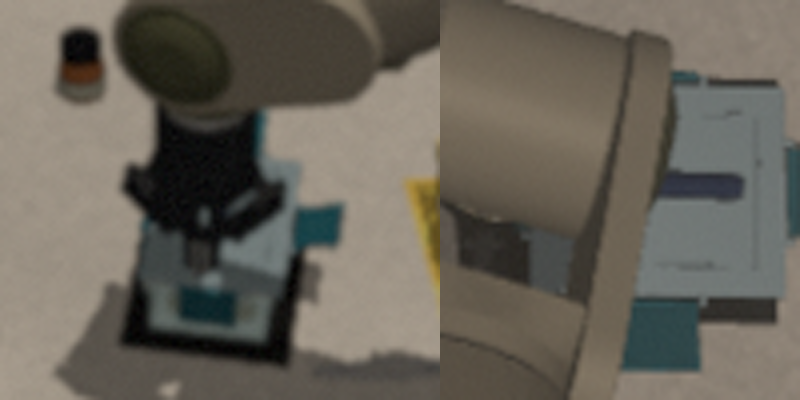

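Emit:
drive_tool(
  jaw=[0,0,0,0,0,0,0,0,0,0,0,0],
  slide=[
    [-10,-12,0],
    [-10,-12,0],
    [-10,-12,0],
    [-10,-12,0],
    [-10,-12,0],
    [-10,-12,0],
    [-10,-12,0],
    [-10,-12,0],
    [-10,-12,0],
    [-10,-12,0],
    [-2,-2,-15],
    [0,0,0],
  ],
  spin=[-0.157,-0.157,-0.157,-0.157,-0.157,-0.157,-0.157,-0.157,-0.157,-0.157,0,0],
)

```text
t: 27.28
position: [0.4257, -0.1452, 0.1227]
eef_rot: [-0.698, 0.716, 0.002, -0.0]
force: [1.0, -0.0, 0.2]
gripper_width: -0.001
```

Emit:
drive_tool(
  jaw=[0,0,0,0,0,0,0,0,0,0,0,0],
  slide=[
    [0,0,-10],
    [0,0,-10],
    [0,0,-8],
    [0,0,-8],
    [0,0,-8],
    [0,0,-8],
    [0,0,-8],
    [0,0,-8],
    [0,0,-8],
    [0,0,-8],
    [0,0,-8],
    [0,0,0],
  ],
  spin=[0,0,0,0,0,0,0,0,0,0,0,0],
)

```text
t: 28.78
position: [0.4263, -0.1454, 0.0317]
eef_rot: [-0.699, 0.716, 0.001, -0.0]
force: [-0.6, -0.6, -1.9]
gripper_width: -0.002
```

```bash
python3 v.py c3a
```

```text
[ 0.4263 -0.1454  0.0317] [-0.5928 -0.5687 -1.93  ]
```

View pics/c3a.png

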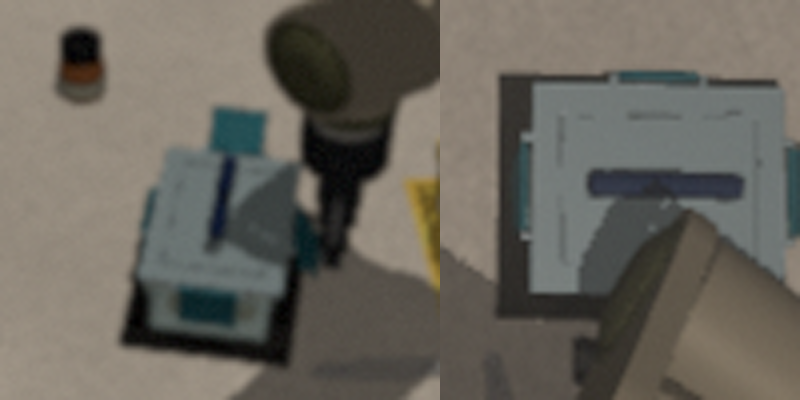

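Emit:
drive_tool(
  jaw=[0,0,0,0,0],
  slide=[
    [4,0,-3],
    [4,0,0],
    [2,0,0],
    [1,0,0],
    [0,0,0],
  ],
  spin=[0,0,0,0,0],
)

```text
t: 29.5
position: [0.4379, -0.1457, 0.0294]
eef_rot: [-0.699, 0.716, -0.0, 0.0]
force: [-0.6, -0.0, -1.1]
gripper_width: -0.003
```

Emit:
drive_tool(
  jaw=[0,0,0],
  slide=[
    [1,0,0],
    [1,0,0],
    [0,0,0],
  ],
  spin=[0,0,0],
)

```text
t: 29.88
position: [0.4397, -0.1457, 0.0293]
eef_rot: [-0.698, 0.716, -0.0, 0.0]
force: [-0.1, 0.1, -0.5]
gripper_width: 0.001
```

Emit:
drive_tool(
  jaw=[0,0],
  slide=[
    [1,0,0],
    [0,0,0],
  ],
  spin=[0,0],
)

```text
t: 30.12
position: [0.4404, -0.1456, 0.0292]
eef_rot: [-0.699, 0.716, 0.0, -0.0]
force: [-3.4, -1.0, -0.5]
gripper_width: -0.0
```

Emit:
drive_tool(
  jaw=[0,0],
  slide=[
    [1,0,0],
    [0,0,0],
  ],
  spin=[0,0],
)

```text
t: 30.38
position: [0.4408, -0.1455, 0.0291]
eef_rot: [-0.699, 0.716, 0.001, -0.001]
force: [-6.2, -3.4, 0.6]
gripper_width: 0.001
```

Emit:
drive_tool(
  jaw=[0,0],
  slide=[
    [1,0,0],
    [0,0,0],
  ],
  spin=[0,0],
)

```text
t: 30.62
position: [0.4414, -0.1455, 0.029]
eef_rot: [-0.699, 0.715, 0.001, -0.001]
force: [-9.1, -2.5, 0.4]
gripper_width: -0.003
```

Emit:
drive_tool(
  jaw=[0,0],
  slide=[
    [1,0,0],
    [0,0,0],
  ],
  spin=[0,0],
)

```text
t: 30.88
position: [0.4421, -0.1455, 0.0289]
eef_rot: [-0.699, 0.715, 0.002, -0.001]
force: [-9.7, -2.7, 0.5]
gripper_width: -0.0
```

Emit:
drive_tool(
  jaw=[0,0],
  slide=[
    [1,0,0],
    [0,0,0],
  ],
  spin=[0,0],
)

```text
t: 31.12
position: [0.4432, -0.1455, 0.0288]
eef_rot: [-0.699, 0.716, 0.002, -0.001]
force: [-7.3, -3.7, -3.5]
gripper_width: -0.002
```

Emit:
drive_tool(
  jaw=[0,0],
  slide=[
    [1,0,0],
    [0,0,0],
  ],
  spin=[0,0],
)

```text
t: 31.38
position: [0.444, -0.1454, 0.0287]
eef_rot: [-0.699, 0.716, 0.002, -0.001]
force: [-9.7, -4.1, -2.1]
gripper_width: -0.004
```

Emit:
drive_tool(
  jaw=[0,0],
  slide=[
    [1,0,0],
    [0,0,0],
  ],
  spin=[0,0],
)

```text
t: 31.62
position: [0.4443, -0.1453, 0.0287]
eef_rot: [-0.699, 0.715, 0.003, -0.002]
force: [-13.5, -4.8, -0.3]
gripper_width: -0.002
```

Emit:
drive_tool(
  jaw=[0,0],
  slide=[
    [1,0,0],
    [0,0,0],
  ],
  spin=[0,0],
)

```text
t: 31.88
position: [0.4446, -0.1452, 0.0286]
eef_rot: [-0.699, 0.715, 0.003, -0.002]
force: [-17.1, -5.1, 1.6]
gripper_width: 0.002
```

Emit:
drive_tool(
  jaw=[0,0],
  slide=[
    [1,0,0],
    [0,0,0],
  ],
  spin=[0,0],
)

```text
t: 32.12
position: [0.4455, -0.145, 0.0286]
eef_rot: [-0.699, 0.715, 0.003, -0.002]
force: [-17.0, -3.7, 1.4]
gripper_width: -0.001
```

Emit:
drive_tool(
  jaw=[0,0,0,0,0,0,0],
  slide=[
    [-4,0,0],
    [-10,0,0],
    [-12,0,0],
    [0,0,40],
    [0,0,50],
    [0,0,20],
    [0,0,0],
  ],
  spin=[0,0,0,0,0,0,0],
)

```text
t: 33.0
position: [0.4228, -0.146, 0.1403]
eef_rot: [-0.698, 0.716, -0.002, 0.0]
force: [0.1, -0.3, -0.5]
gripper_width: 0.001
```

```bash
python3 c.py c3b
```

```text
1 12 reach [-3.2 -0. ] z [61.2 80.4] lat [-17.5  -2.3  19.6]
2 122 reach [-3.2  4.9] z [36.8 79.4] lat [-19.9   0.8  21.7]
3 18 reach [-1.3  3.6] z [38.6 80.8] lat [-11.3  13.5  27.8]
4 138 reach [-0.8 31.6] z [73.2 96.4] lat [-21.3  -0.5  21.9]
lid plane [ 0.1 -0.1 77.2]
[ 422.1 -145.4  138.5] [ 0.4 -0.1  0.4] 33.1
```

View pics/c3b.png

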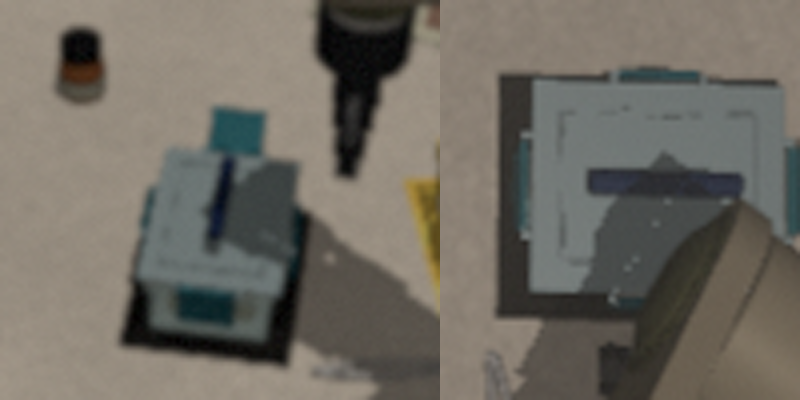

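Emit:
drive_tool(
  jaw=[0,0,0,0,0,0,0,0,0,0,0,0],
  slide=[
    [10,-12,0],
    [10,-12,0],
    [10,-12,0],
    [10,-12,0],
    [10,-12,0],
    [10,-12,0],
    [10,-12,0],
    [10,-12,0],
    [10,-12,0],
    [9,-12,0],
    [0,-1,-15],
    [0,0,0],
  ],
  spin=[0.157,0.157,0.157,0.157,0.157,0.157,0.157,0.157,0.157,0.157,0,0],
)

```text
t: 34.6
position: [0.5204, -0.2657, 0.1216]
eef_rot: [1.0, -0.014, -0.002, -0.002]
force: [-0.1, -0.3, 0.1]
gripper_width: 0.002
```

Emit:
drive_tool(
  jaw=[0,0,0,0,0,0,0,0,0,0,0,0],
  slide=[
    [0,0,-10],
    [0,0,-10],
    [0,0,-8],
    [0,0,-8],
    [0,0,-8],
    [0,0,-8],
    [0,0,-8],
    [0,0,-8],
    [0,0,-8],
    [0,0,-8],
    [0,0,-8],
    [0,0,0],
  ],
  spin=[0,0,0,0,0,0,0,0,0,0,0,0],
)

```text
t: 36.1
position: [0.5214, -0.2666, 0.0316]
eef_rot: [1.0, -0.012, -0.001, -0.0]
force: [0.1, -2.0, -0.7]
gripper_width: -0.0
```

```bash
python3 v.py c4a
```

```text
[ 0.5214 -0.2666  0.0316] [ 0.1205 -2.0047 -0.6555]
```

View pics/c4a.png

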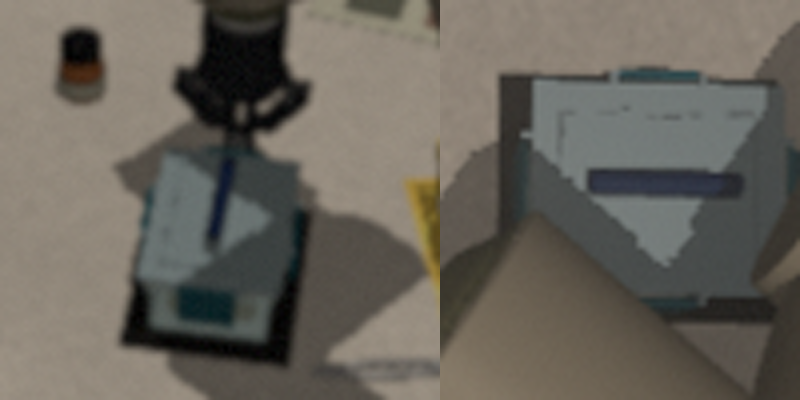

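Clips 1–3 stay down; clip 4 is folded behind the finger. Push +y.

Emit:
drive_tool(
  jaw=[0,0,0,0,0],
  slide=[
    [0,4,-3],
    [0,4,0],
    [0,2,0],
    [0,1,0],
    [0,0,0],
  ],
  spin=[0,0,0,0,0],
)

```text
t: 36.83
position: [0.5217, -0.2556, 0.0294]
eef_rot: [1.0, -0.012, 0.0, -0.0]
force: [0.1, -0.5, -0.9]
gripper_width: -0.0
```

Emit:
drive_tool(
  jaw=[0,0,0],
  slide=[
    [0,1,0],
    [0,1,0],
    [0,0,0],
  ],
  spin=[0,0,0],
)

```text
t: 37.2
position: [0.5217, -0.2536, 0.0293]
eef_rot: [1.0, -0.013, 0.0, -0.0]
force: [0.2, -0.7, -1.3]
gripper_width: 0.002
```

Emit:
drive_tool(
  jaw=[0,0],
  slide=[
    [0,1,0],
    [0,0,0],
  ],
  spin=[0,0],
)

```text
t: 37.45
position: [0.5217, -0.2526, 0.0293]
eef_rot: [1.0, -0.012, 0.0, -0.0]
force: [1.1, -0.7, -0.9]
gripper_width: -0.001
```

Emit:
drive_tool(
  jaw=[0,0],
  slide=[
    [0,1,0],
    [0,0,0],
  ],
  spin=[0,0],
)

```text
t: 37.7
position: [0.5217, -0.2515, 0.0293]
eef_rot: [1.0, -0.012, -0.0, -0.0]
force: [0.2, -0.5, -1.5]
gripper_width: 0.001
```

Emit:
drive_tool(
  jaw=[0,0],
  slide=[
    [0,1,0],
    [0,0,0],
  ],
  spin=[0,0],
)

```text
t: 37.95
position: [0.5217, -0.2506, 0.0293]
eef_rot: [1.0, -0.012, -0.0, 0.0]
force: [0.4, -1.7, -1.0]
gripper_width: -0.003
```

Emit:
drive_tool(
  jaw=[0,0],
  slide=[
    [0,1,0],
    [0,0,0],
  ],
  spin=[0,0],
)

```text
t: 38.2
position: [0.5217, -0.2502, 0.0293]
eef_rot: [1.0, -0.012, 0.0, 0.001]
force: [0.2, -4.8, -2.4]
gripper_width: 0.002
```

Emit:
drive_tool(
  jaw=[0,0],
  slide=[
    [0,1,0],
    [0,0,0],
  ],
  spin=[0,0],
)

```text
t: 38.45
position: [0.5218, -0.2499, 0.0293]
eef_rot: [1.0, -0.013, 0.0, 0.001]
force: [-0.2, -8.3, -4.3]
gripper_width: 0.001
```

Emit:
drive_tool(
  jaw=[0,0],
  slide=[
    [0,1,0],
    [0,0,0],
  ],
  spin=[0,0],
)

```text
t: 38.7
position: [0.5218, -0.2492, 0.0292]
eef_rot: [1.0, -0.013, 0.0, 0.001]
force: [-1.2, -9.6, -5.4]
gripper_width: -0.0
```

Emit:
drive_tool(
  jaw=[0,0],
  slide=[
    [0,1,0],
    [0,0,0],
  ],
  spin=[0,0],
)

```text
t: 38.95
position: [0.5218, -0.2482, 0.029]
eef_rot: [1.0, -0.013, 0.0, 0.001]
force: [-0.3, -9.7, -6.9]
gripper_width: 0.003
```

Emit:
drive_tool(
  jaw=[0,0],
  slide=[
    [0,1,0],
    [0,0,0],
  ],
  spin=[0,0],
)

```text
t: 39.2
position: [0.5217, -0.2469, 0.029]
eef_rot: [1.0, -0.013, 0.0, 0.001]
force: [0.6, -8.4, -5.8]
gripper_width: 0.001
```

Emit:
drive_tool(
  jaw=[0,0],
  slide=[
    [0,1,0],
    [0,0,0],
  ],
  spin=[0,0],
)

```text
t: 39.45
position: [0.5218, -0.2463, 0.0292]
eef_rot: [1.0, -0.013, 0.0, 0.001]
force: [0.2, -10.6, -6.3]
gripper_width: -0.0
```

Emit:
drive_tool(
  jaw=[0,0],
  slide=[
    [0,1,0],
    [0,0,0],
  ],
  spin=[0,0],
)

```text
t: 39.7
position: [0.5218, -0.2453, 0.0294]
eef_rot: [1.0, -0.013, 0.0, 0.001]
force: [-0.3, -11.0, -0.9]
gripper_width: 0.0
```

Emit:
drive_tool(
  jaw=[0,0],
  slide=[
    [0,1,0],
    [0,0,0],
  ],
  spin=[0,0],
)

```text
t: 39.95
position: [0.5221, -0.2452, 0.0299]
eef_rot: [1.0, -0.013, 0.001, 0.002]
force: [-2.0, -13.2, -0.7]
gripper_width: -0.002
```

Emit:
drive_tool(
  jaw=[0,0,0,0,0,0,0,0,0,0],
  slide=[
    [0,-4,0],
    [0,-10,0],
    [0,-12,0],
    [0,0,40],
    [0,0,50],
    [0,-20,40],
    [-40,-40,0],
    [-40,-40,0],
    [-40,-40,0],
    [0,0,0],
  ],
  spin=[0,0,0,0,0,0,0,0,0,0],
)

```text
t: 41.2
position: [0.3991, -0.4116, 0.1592]
eef_rot: [1.0, -0.015, -0.0, 0.0]
force: [1.4, -0.1, 0.3]
gripper_width: -0.001
```

```bash
python3 c.py c4b
python3 - <<'E'
from h import *
t,_=r.get_image("top");s,_=r.get_image("side")
cv2.imwrite("pics/ft.png",t);cv2.imwrite("pics/fs.png",s)
cv2.imwrite("pics/fz.png",np.hstack([cv2.resize(t[155:235,275:365],None,fx=4.4,fy=4.4,interpolation=2),cv2.resize(s[110:190,230:320],None,fx=4.4,fy=4.4,interpolation=2)]))
E
```

```text
1 9 reach [-3.9 -1.2] z [68.4 79.6] lat [-14.6  -3.6  22.8]
2 121 reach [-2.4  4.4] z [37.5 78.1] lat [-20.    0.8  21.6]
3 14 reach [-1.1  2.6] z [41.3 80.3] lat [-5.6 15.8 25.1]
4 2
lid plane [ 0.1  0.  77.1]
[ 401.4 -409.   159.2] [ 0.2  0.  -0.7] 41.3
```

View pics/fz.png

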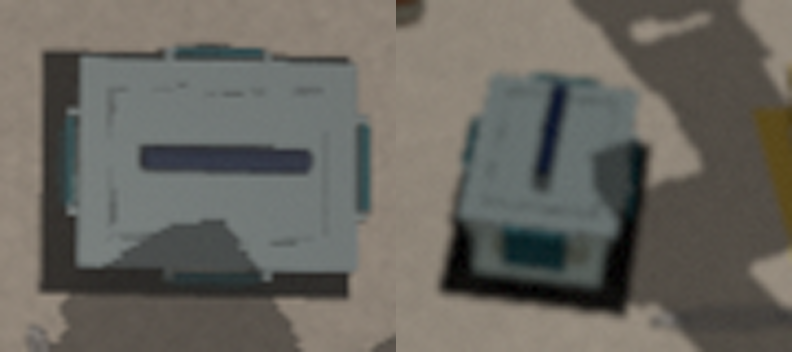

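View pics/ft.png

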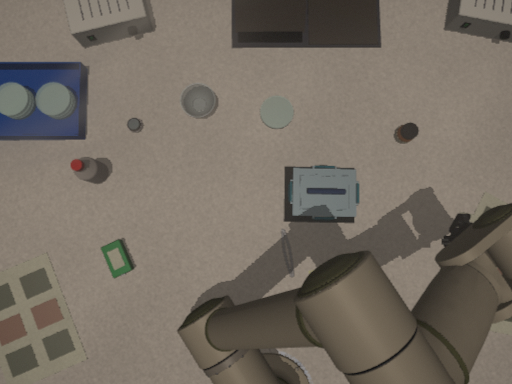

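```bash
python3 -c "
from bench import r
print(r.state()['t'],r.state()['force']);print(r.sign_off())"
```

```text
41.4 [ 0.50056946  0.25300315 -1.27894236]
the job is handed in; nothing more can be done
None
```

The specimen box is closed: the lid is seated in the rim and all four clips are folded down. I handed the job in at 41.4 s.

- **Lid:** I gripped it by the handle and eased it into the rim, using the force readings to centre it. It ended 62.1 mm above the bench by arm height (62 expected). The depth image shows it level, but reads its top at about 77 mm instead of 76, within the camera's error.
- **Clips:** I closed them in the order 1, 2, 3, 4 with the shut fingers. The highest sideways reading at the end of a step was about 18 N (on clip 3), under the 30 N limit. Each came to rest 12 to 15 mm from its hinge line by finger position, which fits a shut clip.
- **Last checks:** In the final pictures all four clips hang close against the box and stay there with the arm clear. The lid sits square, and everything else on the bench looks unmoved.
- **Uncertain points:**
  - Clips 1 and 4 are mostly hidden from the side camera, so I judged them by force, finger travel and the top view.
  - Clip 3's force did not fall off as clearly as clip 1's. I take it as snapped because it stayed down for over 8 s after release.
  - The sideways readings while pushing peaked near 10 N, at the low end of the stated 10 to 14 N.

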